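Sweep the binder clips into the carton tray

TASK

Tidy the signing table: with the fingertips, sweep the three loose binder clips across the table top and through the open side of the low cardboard tray, until all three lie inside it, clear of its open edge. Push them only, never pick one up off the table, and leave the stamp, jar, glue stick and the other things on the table where they stand.

Things in the scene. Friction and masses are not known exactly. Their poses are not given: they have to be found in the camera images.
- tray: low cardboard tray, fixed to the table: three walls 40 mm high and 5 mm thick round a floor 220 mm wide (x) and 120 mm deep (y), open towards its -y side. The floor is paper thin, level with the table, without a lip or step. Origin at table height in the middle of the open edge; +y points into the tray, so the inside is x from -110 to 110 mm and y from 0 to 120 mm in its frame. Its +y points roughly to the robot's left
- clip_a: black folded-steel binder clip, lying on its side with its wire loops folded flat, 32 (its x) x 24 (its y) x 15 mm high, about 20 g; origin at the centre of its underside. It slides on the table and cannot roll. All three are alike
- clip_b: black folded-steel binder clip, lying on its side with its wire loops folded flat, 32 (its x) x 24 (its y) x 15 mm high, about 20 g; origin at the centre of its underside. It slides on the table and cannot roll. All three are alike
- clip_c: black folded-steel binder clip, lying on its side with its wire loops folded flat, 32 (its x) x 24 (its y) x 15 mm high, about 20 g; origin at the centre of its underside. It slides on the table and cannot roll. All three are alike
- stamp: wooden hand stamp, leave alone: block 34 x 34 x 16 mm with a turned knob, 55 mm high in all; stands upright among the clips, origin at the centre of its underside
- ink_jar: small ink jar, leave alone: 40 mm across, 50 mm high, origin at the centre of its underside
- glue_stick: standing glue stick, leave alone: 30 mm across, 56 mm high, origin at the centre of its underside
- tape_roll: small roll of brown packing tape lying flat, leave alone: 60 mm across, 24 mm high, origin at the centre of its underside
- marker_cup: steel cup with marker pens, leave alone: 76 mm across, 90 mm high, pens reach 136 mm; origin at the centre of its underside
- sharpener: small metal pencil sharpener, leave alone: 26 x 18 x 13 mm, origin at the centre of its underside
Things that resemble listed ones, but are neither listed nor needed, are in the scene too. Leave any yellow look-alike of the clip_c alone.

How it is judged:
By the outcome, as a careful person would: the job done as asked, in the order asked, and still so for the second after the job is handed in, with the robot touching nothing.
It also fails if it takes over 69 s, if anything falls off the work surface, if the arm or the gripper's body presses on something with over 40 N, if the wrist force passes 120 N, or if a joint passes its speed limit or range.

ROBOT

A 7-joint arm with a two-finger parallel gripper is mounted at the origin on the work surface. World frame = base frame: x ahead of the robot, y to its left, z up, the work surface at z = 0. Lengths are in m, angles in degrees, forces in N, time in s.
With the tool pointing down it reaches from about 0.4 to 0.875 m from the base axis. Payload 19.3 kg.
Tool frame: the origin (TCP) lies at the very end of the fingers, on their centre line; the grasp point (between the pads) lies 19 mm behind it; z points along the fingers, y is the line along which they close (so a half turn about z gives the same grasp; the last joint's range is limited). The gripper opens to 85 mm and grips with 20 to 120 N. Pads are 22 mm wide; open, the fingers measure 114 mm over their backs; the gripper's body (76 mm by 85 mm) begins 54 mm behind the grasp point. The pads swing forward as they close: fully open they stand 13 mm farther back than shut.
Start: joints at [-79.824, 29.874, -2.08, 91.645, 1.215, 58.505, -6.463], TCP at [0.153, 0.606, 0.231] pointing down, gripper open.
Joint ranges: [-166.77, 166.77], [-17.47, 122.26], [-85.68, 81.53], [9.62, 139.38], [-72.42, 252.41], [9.2, 110.78], [-144.41, 144.41]. Speed limits (degrees/s): [108.29, 108.29, 136.94, 136.94, 172.46, 172.46, 172.46].

INTERFACE

Orientations are given as a 3x3 rotation matrix whose columns are the frame's x, y, z axes.
In Python, from station import observe, eyes, bot gives the robot as it stands.
- The arm moves only by the tool send_rows, never from a script. Its argument "steps" is a list of rows, each an object of numbers: "jaw": the opening, from 0 (shut) to 1 (fully open); "dx", "dy", "dz": the shift along the tool's x, y, z in mm; "turn": the turn about the tool's z in rad. A call has 1 to 20 rows; each row shifts and turns the commanded pose from where the row before left it, along the tool's axes as they then stand; what a row does not reach is not made up. A row lasts 1/10 s, in which the tool goes at most 50 mm and 8.59 degrees, less where a joint would pass 70% of its speed; a pose out of reach is approached as far as the arm can. A call with a gripper value outside its range is refused whole. The fingers move at their own pace and stop on an object; "grip_force" is the grip in N (left out, the last holds). Time passes only in rows, so rows that do not move let the fingers close. It gives the time, the measured TCP pose, the force, the opening and the grip force at its end, in the units of the state.
- observe(): the state, without advancing time (a new reading comes with each control period).
- eyes.snapshot(name): name is "side" or "top" or "wrist"; returns a dict with "image" (384x512x3 uint8, blue, green, red), "vertical_fov" (degrees; the focal length in pixels is half the picture's height over the tangent of half this angle, whatever the lens; pixels are square), "cx", "cy" (the principal point, pixels), "R" (3x3) and "t" (3): a world point X has camera coordinates R X + t. Camera axes: x right, y down, z forward; pixel columns grow to the right and rows downward; lengths in m; the calibration is good to about 2 mm. A picture is of the moment at which its call begins. There is no depth.
- bot.hand_in(): hands the job in; it is judged then, once.
The state is a dict: "clock": time; "joint_pos": joint angles; "joint_vel": joint speeds; "tau": joint torques, N m; "tcp_pos": TCP position; "ee_rot": TCP orientation; "wrist_force": force on the tool from outside, world axes, zero at the start; "moment": the same for the moment, N m; "grip_width": finger opening in m; "gripper_force": force on a finger pad.
Only numpy, scipy, OpenCV 4.12 (cv2) and the standard library are available. Lean on these libraries where they do the work, as an engineer would, in place of code of your own. Each camera call takes 0.05 s, during which the arm holds its last target. There are 200 camera calls.

## Working session

There is one attempt and no reset: what is moved stays moved. The work goes in short steps, Python scripts to look and compute and a tool call to move; the robot and the scene stay as the last step left them, time stands still between calls to the robot, and variables do not carry over. Pictures are saved under pics/ and viewed, at most 10 in all, crops included, and the job is handed in when it is done.

Besides the shell and the picture viewer there is one more tool, called by a JSON object that holds its "fn" and its "kwargs", one argument or row to a line. send_rows: Moves the arm, as the interface text tells. Its arguments: {"type":"object","properties":{"steps":{"type":"array","items":{"type":"object","properties":{"jaw":{"type":"number"},"dx":{"type":"number"},"dy":{"type":"number"},"dz":{"type":"number"},"turn":{"type":"number"}}}},"grip_force":{"type":"number"}},"required":["steps"]}

```bash
mkdir -p pics; ls
cat > h.py <<'E'
import numpy as np, cv2
from station import observe, eyes, bot
def snap(n,f=None):
    s=eyes.snapshot(n)
    if f: cv2.imwrite('pics/'+f,s['image'])
    return s
def ray(s,u,v,z=0.):
    im=s['image'];f=im.shape[0]/2/np.tan(np.radians(s['vertical_fov'])/2)
    R=np.array(s['R']);t=np.array(s['t'])
    d=R.T@np.array([(u-s['cx'])/f,(v-s['cy'])/f,1]);c=-R.T@t
    return (c+d*(z-c[2])/d[2])[:2]
def proj(s,X):
    f=s['image'].shape[0]/2/np.tan(np.radians(s['vertical_fov'])/2)
    p=np.array(s['R'])@np.array(X)+np.array(s['t']);return f*p[0]/p[2]+s['cx'],f*p[1]/p[2]+s['cy']
E
python3 - <<'E'
from h import *
o=observe();print(o['clock'],o['tcp_pos'],np.round(o['ee_rot'],3).tolist(),o['grip_width'])
a=snap('top','top0.png')
b=snap('side','side0.png')
for s in(a,b):print(s['vertical_fov'],s['cx'],s['cy'],(-np.array(s['R']).T@s['t']).round(3),np.round(s['R'],2).tolist())
cv2.imwrite('pics/both0.png',cv2.resize(a['image'],(800,600),interpolation=cv2.INTER_CUBIC))
E
```

```text
pics
0.0 [0.15323628 0.6055615  0.23071026] [[-0.969, 0.245, -0.0], [0.245, 0.969, -0.001], [-0.0, -0.001, -1.0]] 0.08546229029529291
48.421908073103666 259.5968002638642 194.3399183749404 [ 0.485 -0.01   1.261] [[0.02, -1.0, 0.02], [-1.0, -0.02, -0.09], [0.09, -0.02, -1.0]]
44.61675304876414 249.72543980520757 192.96929063182696 [ 0.314 -0.924  0.681] [[0.96, -0.28, 0.01], [-0.15, -0.54, -0.83], [0.23, 0.79, -0.56]]
```

View pics/both0.png

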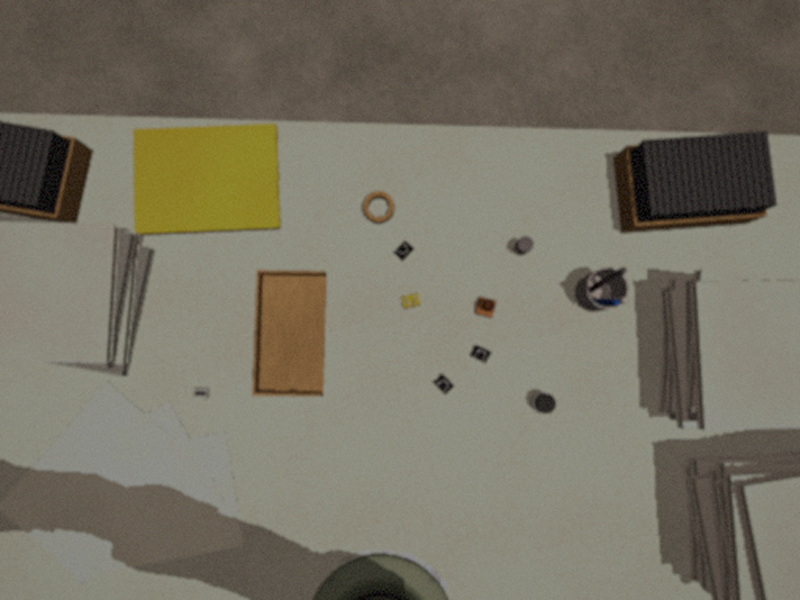

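View pics/side0.png

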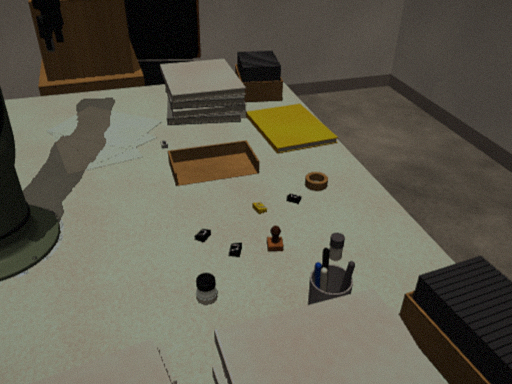

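The top view (800 px scale) shows three black clips at (403,250), (480,353) and (443,384). It also shows a yellow look-alike at (411,300), the stamp at (485,306), the tray around (290,333) with its open side to the right, tape at (378,207), glue stick at (522,245), jar at (543,402) and cup at (603,288). The black ones match "black binder clip", so I leave the yellow one alone.

Run:
```python
from h import *
s=snap('top');im=s['image']
k=512/800
def show(n,m,z,mina=12):
    for c in cv2.findContours(m,cv2.RETR_EXTERNAL,cv2.CHAIN_APPROX_NONE)[0]:
        if cv2.contourArea(c)<mina: continue
        M=cv2.moments(c);u,v=M['m10']/M['m00'],M['m01']/M['m00']
        if not(120<u<410 and 110<v<280):continue
        P=np.array([ray(s,*p[0],z) for p in c]).astype(np.float32)*1000
        r=cv2.minAreaRect(P)
        print(n,(round(u),round(v)),'xy',(ray(s,u,v,z)*1000).round(),'rect',np.round(r[0]),np.round(r[1]),round(r[2]))
hsv=cv2.cvtColor(im,cv2.COLOR_BGR2HSV)
show('dark',cv2.inRange(hsv,(0,0,0),(180,255,75)),.012)
show('yel',cv2.inRange(hsv,(20,110,70),(35,255,255)),.012)
show('brown',cv2.inRange(hsv,(3,100,40),(19,255,255)),.0)
for p in [(258,271),(326,271),(325,395),(254,394)]: print(p,(ray(s,p[0]*k,p[1]*k,.04)*1000).round(),(ray(s,p[0]*k,p[1]*k,0)*1000).round())
for n,p,z in [('glue',(522,245),.05),('jar',(543,402),.045),('stamp',(485,306),.03),('tape',(378,207),.02)]:print(n,(ray(s,p[0]*k,p[1]*k,z)*1000).round())
c=im[120:280,150:370]
cv2.imwrite('pics/c0.png',cv2.resize(c,None,fx=3.6,fy=3.6,interpolation=cv2.INTER_CUBIC))
```

```text
dark (348, 258) xy [ 418. -294.] rect [ 418. -294.] [32. 35.] 0
dark (284, 245) xy [ 450. -106.] rect [ 449. -106.] [29. 21.] 46
dark (307, 226) xy [ 507. -173.] rect [ 507. -173.] [30. 21.] 65
dark (310, 195) xy [ 599. -183.] rect [ 598. -181.] [18. 30.] 1
dark (165, 217) xy [524. 241.] rect [538. 240.] [219.   6.] 0
dark (384, 185) xy [ 632. -402.] rect [ 633. -402.] [ 70. 105.] 15
dark (258, 160) xy [698. -26.] rect [698. -26.] [21. 30.] 47
dark (331, 159) xy [ 707. -243.] rect [ 707. -243.] [25. 16.] 34
yel (262, 192) xy [603. -41.] rect [604. -41.] [21. 30.] 15
yel (131, 114) xy [827. 352.] rect [828. 352.] [204. 272.] 4
brown (310, 196) xy [ 595. -183.] rect [ 596. -184.] [33. 32.] 77
brown (185, 213) xy [537. 186.] rect [539. 186.] [233. 129.] 0
brown (242, 132) xy [784.  24.] rect [784.  25.] [55. 57.] 1
(258, 271) [648. 240.] [653. 248.]
(326, 271) [651. 115.] [657. 119.]
(325, 395) [425. 110.] [423. 114.]
(254, 394) [424. 238.] [422. 246.]
glue [ 707. -245.]
jar [ 420. -285.]
stamp [ 594. -180.]
tape [778.  23.]
```

View pics/c0.png

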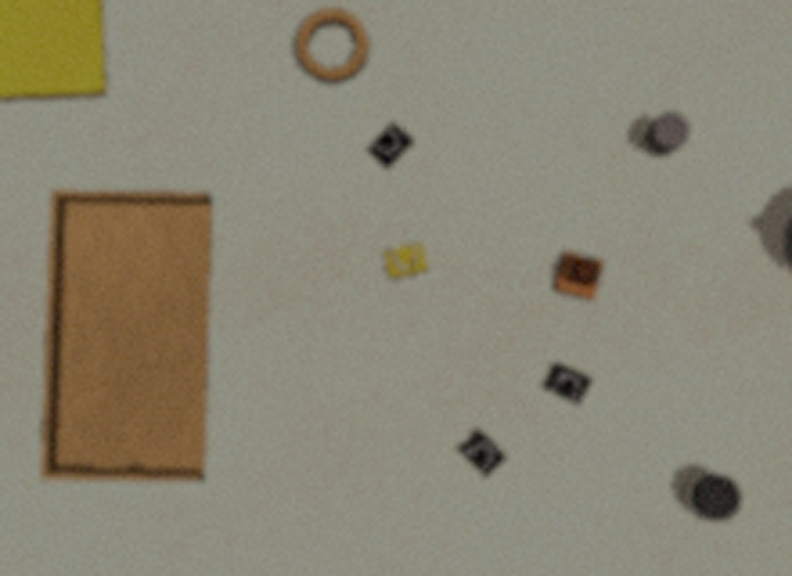

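The crop confirms the three black clips at crop pixels (390,145), (567,382) and (482,452); the yellow one at (405,261) is the look-alike. In mm the clips are at (698,-26), (507,-173) and (450,-106). The tray opening is at y≈113, with its inside spanning x of about 430–646. I'll turn the tool so its x axis points into the tray and narrow the fingers.

{"fn": "send_rows", "kwargs": {
  "steps": [
    {"turn": 0.139, "jaw": 0.14},
    {"turn": 0.139, "jaw": 0.14},
    {"turn": 0.139, "jaw": 0.14},
    {"turn": 0.139, "jaw": 0.14},
    {"turn": 0.139, "jaw": 0.14},
    {"turn": 0.139, "jaw": 0.14},
    {"turn": 0.139, "jaw": 0.14},
    {"turn": 0.139, "jaw": 0.14},
    {"turn": 0.139, "jaw": 0.14},
    {"turn": 0.139, "jaw": 0.14},
    {"dx": -20, "dy": 35},
    {"dx": -20, "dy": 35},
    {"dx": -20, "dy": 35},
    {"dx": -20, "dy": 35},
    {"dx": -20, "dy": 35},
    {"dx": -20, "dy": 35},
    {"dx": -20, "dy": 35},
    {"dx": -20, "dy": 35},
    {},
    {}
  ]
}}

```text
schema error: expected keys jaw, dx, dy, dz, turn
```

```bash
python3 -c "
from h import *
o=observe();print(o['clock'],o['tcp_pos'],np.round(o['ee_rot'],3).tolist(),o['grip_width'],np.round(o['joint_pos']))"
```

```text
0.15 [0.15327118 0.60568721 0.23089324] [[-0.969, 0.245, -0.0], [0.245, 0.969, -0.001], [-0.0, -0.001, -1.0]] 0.08533363643903324 [-80.  30.  -2.  92.   1.  59.  -6.]
```

All keys are needed in every row.

{"fn": "send_rows", "kwargs": {
  "steps": [
    {"turn": 0.139, "jaw": 0.14, "dx": 0, "dy": 0, "dz": 0},
    {"turn": 0.139, "jaw": 0.14, "dx": 0, "dy": 0, "dz": 0},
    {"turn": 0.139, "jaw": 0.14, "dx": 0, "dy": 0, "dz": 0},
    {"turn": 0.139, "jaw": 0.14, "dx": 0, "dy": 0, "dz": 0},
    {"turn": 0.139, "jaw": 0.14, "dx": 0, "dy": 0, "dz": 0},
    {"turn": 0.139, "jaw": 0.14, "dx": 0, "dy": 0, "dz": 0},
    {"turn": 0.139, "jaw": 0.14, "dx": 0, "dy": 0, "dz": 0},
    {"turn": 0.139, "jaw": 0.14, "dx": 0, "dy": 0, "dz": 0},
    {"turn": 0.139, "jaw": 0.14, "dx": 0, "dy": 0, "dz": 0},
    {"turn": 0.139, "jaw": 0.14, "dx": 0, "dy": 0, "dz": 0},
    {"turn": 0, "jaw": 0.14, "dx": -20, "dy": 35, "dz": 0},
    {"turn": 0, "jaw": 0.14, "dx": -20, "dy": 35, "dz": 0},
    {"turn": 0, "jaw": 0.14, "dx": -20, "dy": 35, "dz": 0},
    {"turn": 0, "jaw": 0.14, "dx": -20, "dy": 35, "dz": 0},
    {"turn": 0, "jaw": 0.14, "dx": -20, "dy": 35, "dz": 0},
    {"turn": 0, "jaw": 0.14, "dx": -20, "dy": 35, "dz": 0},
    {"turn": 0, "jaw": 0.14, "dx": -20, "dy": 35, "dz": 0},
    {"turn": 0, "jaw": 0.14, "dx": -20, "dy": 35, "dz": 0},
    {"turn": 0, "jaw": 0.14, "dx": 0, "dy": 0, "dz": 0}
  ]
}}

```text
clock: 2.05
tcp_pos: [0.4266, 0.4233, 0.2314]
ee_rot: [[0.074, 0.997, 0.002], [0.997, -0.074, -0.002], [-0.001, 0.002, -1.0]]
wrist_force: [-0.8, 0.2, 0.2]
grip_width: 0.0118
gripper_force: 0.0
```

```bash
python3 -c "
from h import *
o=observe();print(o['clock'],o['tcp_pos'],np.round(o['ee_rot'],3).tolist(),o['grip_width'],np.round(o['joint_pos']))"
```

```text
2.05 [0.42656639 0.42328101 0.23140608] [[0.074, 0.997, 0.002], [0.997, -0.074, -0.002], [-0.001, 0.002, -1.0]] 0.011839986835530808 [-64.  29.  20.  96. -11.  57. -45.]
```

{"fn": "send_rows", "kwargs": {
  "steps": [
    {"turn": 0, "jaw": 0.14, "dx": -36, "dy": 4, "dz": 0},
    {"turn": 0, "jaw": 0.14, "dx": -36, "dy": 4, "dz": 0},
    {"turn": 0, "jaw": 0.14, "dx": -36, "dy": 4, "dz": 0},
    {"turn": 0, "jaw": 0.14, "dx": -36, "dy": 4, "dz": 0},
    {"turn": 0, "jaw": 0.14, "dx": -36, "dy": 4, "dz": 0},
    {"turn": 0, "jaw": 0.14, "dx": -36, "dy": 4, "dz": 0},
    {"turn": 0, "jaw": 0.14, "dx": -36, "dy": 4, "dz": 0},
    {"turn": 0, "jaw": 0.14, "dx": -36, "dy": 4, "dz": 0},
    {"turn": 0, "jaw": 0.14, "dx": -36, "dy": 4, "dz": 0},
    {"turn": 0, "jaw": 0.14, "dx": -36, "dy": 4, "dz": 0},
    {"turn": 0, "jaw": 0.14, "dx": -36, "dy": 4, "dz": 0},
    {"turn": 0, "jaw": 0.14, "dx": -36, "dy": 4, "dz": 0},
    {"turn": 0, "jaw": 0.14, "dx": -36, "dy": 4, "dz": 0},
    {"turn": 0, "jaw": 0.14, "dx": -36, "dy": 4, "dz": 0},
    {"turn": 0, "jaw": 0.14, "dx": -36, "dy": 3, "dz": 0},
    {"turn": 0, "jaw": 0.14, "dx": -36, "dy": 3, "dz": 0},
    {"turn": 0, "jaw": 0.14, "dx": 0, "dy": 0, "dz": 0},
    {"turn": 0, "jaw": 0.14, "dx": 0, "dy": 0, "dz": 0}
  ]
}}

```text
clock: 3.85
tcp_pos: [0.4451, -0.1516, 0.2312]
ee_rot: [[0.068, 0.998, -0.0], [0.998, -0.068, 0.0], [0.0, -0.0, -1.0]]
wrist_force: [-0.3, -0.0, 0.8]
grip_width: 0.0121
gripper_force: 0.0
```

Run:
```python
from h import *
o=observe();print(o['clock'],o['tcp_pos'],np.round(o['joint_pos']))
s=snap('wrist');im=s['image']
g=cv2.inRange(im,(0,0,0),(60,60,60))
for c in cv2.findContours(g,cv2.RETR_EXTERNAL,cv2.CHAIN_APPROX_NONE)[0]:
    if cv2.contourArea(c)<60: continue
    x,y,w,h=cv2.boundingRect(c)
    P=np.array([ray(s,*p[0],.012) for p in c]).astype(np.float32)*1000;r=cv2.minAreaRect(P)
    print((x,y,w,h),np.round(r[0]),np.round(r[1]),round(r[2]))
cv2.imwrite('pics/w1.png',im)
```

```text
3.85 [ 0.44506376 -0.15157252  0.23116146] [-13.  18.  31. 115. -12.  50.  20.]
(22, 239, 490, 145) [ 447. -384.] [248. 749.] 86
(470, 216, 32, 26) [ 727. -261.] [31. 31.] 51
(378, 169, 26, 24) [ 604. -189.] [23. 31.] 47
(293, 155, 29, 33) [ 507. -174.] [33. 26.] 65
(239, 99, 33, 35) [ 449. -106.] [32. 24.] 44
(491, 6, 17, 20) [703. -23.] [13. 16.] 50
(470, 0, 42, 41) [697. -27.] [27. 37.] 49
```

View pics/w1.png

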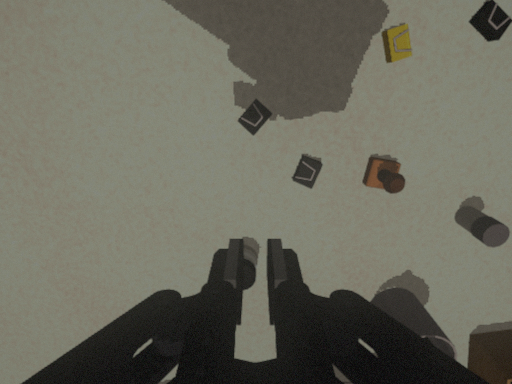

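The wrist view matches: clip (449,-106) at pixel (255,117) and clip (507,-174) at pixel (307,171). The fingers line up with the first. Now I descend.

{"fn": "send_rows", "kwargs": {
  "steps": [
    {"turn": 0, "jaw": 0.14, "dx": 0, "dy": 2, "dz": 40},
    {"turn": 0, "jaw": 0.14, "dx": 0, "dy": 0, "dz": 40},
    {"turn": 0, "jaw": 0.14, "dx": 0, "dy": 0, "dz": 40},
    {"turn": 0, "jaw": 0.14, "dx": 0, "dy": 0, "dz": 40},
    {"turn": 0, "jaw": 0.14, "dx": 0, "dy": 0, "dz": 30},
    {"turn": 0, "jaw": 0.14, "dx": 0, "dy": 0, "dz": 20},
    {"turn": 0, "jaw": 0.14, "dx": 0, "dy": 0, "dz": 10},
    {"turn": 0, "jaw": 0.14, "dx": 0, "dy": 0, "dz": 5},
    {"turn": 0, "jaw": 0.14, "dx": 0, "dy": 0, "dz": 0},
    {"turn": 0, "jaw": 0.14, "dx": 0, "dy": 0, "dz": 0}
  ]
}}

```text
clock: 4.9
tcp_pos: [0.4478, -0.1514, 0.0071]
ee_rot: [[0.067, 0.998, 0.001], [0.998, -0.067, -0.0], [-0.0, 0.001, -1.0]]
wrist_force: [-0.2, -1.1, -0.4]
grip_width: 0.0116
gripper_force: 0.0
```

{"fn": "send_rows", "kwargs": {
  "steps": [
    {"turn": 0, "jaw": 0.14, "dx": 8, "dy": 0, "dz": 2},
    {"turn": 0, "jaw": 0.14, "dx": 8, "dy": 0, "dz": 0},
    {"turn": 0, "jaw": 0.14, "dx": 8, "dy": 0, "dz": 0},
    {"turn": 0, "jaw": 0.14, "dx": 10, "dy": 0, "dz": 0},
    {"turn": 0, "jaw": 0.14, "dx": 12, "dy": 0, "dz": 0},
    {"turn": 0, "jaw": 0.14, "dx": 12, "dy": 0, "dz": 0},
    {"turn": 0, "jaw": 0.14, "dx": 12, "dy": 0, "dz": 0},
    {"turn": 0, "jaw": 0.14, "dx": 12, "dy": 0, "dz": 0},
    {"turn": 0, "jaw": 0.14, "dx": 12, "dy": 0, "dz": 0},
    {"turn": 0, "jaw": 0.14, "dx": 12, "dy": 0, "dz": 0},
    {"turn": 0, "jaw": 0.14, "dx": 12, "dy": 0, "dz": 0},
    {"turn": 0, "jaw": 0.14, "dx": 12, "dy": 0, "dz": 0},
    {"turn": 0, "jaw": 0.14, "dx": 12, "dy": 0, "dz": 0},
    {"turn": 0, "jaw": 0.14, "dx": 12, "dy": 0, "dz": 0},
    {"turn": 0, "jaw": 0.14, "dx": 12, "dy": 0, "dz": 0},
    {"turn": 0, "jaw": 0.14, "dx": 0, "dy": 0, "dz": 0}
  ]
}}

```text
clock: 6.5
tcp_pos: [0.4585, 0.016, 0.0042]
ee_rot: [[0.065, 0.998, -0.0], [0.998, -0.065, 0.001], [0.0, -0.0, -1.0]]
wrist_force: [0.3, -1.1, 1.0]
grip_width: 0.0123
gripper_force: 0.0
```

```bash
cat >> h.py <<'E'
def dark(s,z=.012,thr=60):
    g=cv2.inRange(s['image'],(0,0,0),(thr,thr,thr))
    for c in cv2.findContours(g,cv2.RETR_EXTERNAL,cv2.CHAIN_APPROX_NONE)[0]:
        P=np.array([ray(s,*p[0],z) for p in c]).astype(np.float32)*1000;r=cv2.minAreaRect(P)
        if cv2.contourArea(c)>20 and max(r[1])<60: print(cv2.boundingRect(c),np.round(r[0]),np.round(r[1]),round(r[2]))
E
python3 - <<'E'
from h import *
dark(snap('wrist','w2.png'));print();dark(snap('top','t2.png'),thr=75)
E
```

```text
(125, 0, 35, 32) [424. 127.] [11. 12.] 86

(342, 252, 13, 12) [ 418. -294.] [32. 35.] 0
(302, 222, 11, 9) [ 507. -174.] [29. 18.] 65
(308, 192, 8, 7) [ 598. -186.] [18. 21.] 1
(253, 156, 11, 10) [699. -25.] [19. 29.] 47
```

View pics/w2.png

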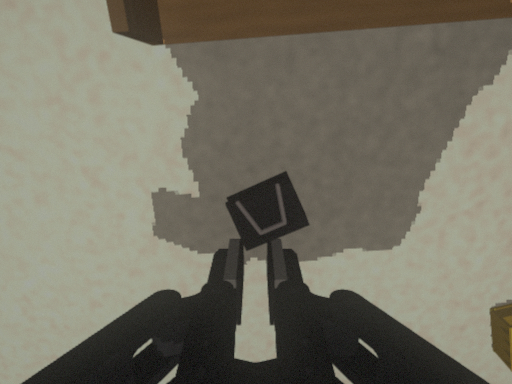

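The clip at (267,210) sits squarely in front of the fingertips. The tray's left wall end at (140,20) is well clear of the path, so I continue.

{"fn": "send_rows", "kwargs": {
  "steps": [
    {"turn": 0, "jaw": 0.14, "dx": 10, "dy": 0, "dz": 0},
    {"turn": 0, "jaw": 0.14, "dx": 12, "dy": 0, "dz": 0},
    {"turn": 0, "jaw": 0.14, "dx": 12, "dy": 0, "dz": 0},
    {"turn": 0, "jaw": 0.14, "dx": 12, "dy": 0, "dz": 0},
    {"turn": 0, "jaw": 0.14, "dx": 12, "dy": 0, "dz": 0},
    {"turn": 0, "jaw": 0.14, "dx": 12, "dy": 0, "dz": 0},
    {"turn": 0, "jaw": 0.14, "dx": 12, "dy": 0, "dz": 0},
    {"turn": 0, "jaw": 0.14, "dx": 12, "dy": 0, "dz": 0},
    {"turn": 0, "jaw": 0.14, "dx": 12, "dy": 0, "dz": 0},
    {"turn": 0, "jaw": 0.14, "dx": 12, "dy": 0, "dz": 0},
    {"turn": 0, "jaw": 0.14, "dx": 12, "dy": 0, "dz": 0},
    {"turn": 0, "jaw": 0.14, "dx": 12, "dy": 0, "dz": 0},
    {"turn": 0, "jaw": 0.14, "dx": 10, "dy": 0, "dz": 0},
    {"turn": 0, "jaw": 0.14, "dx": 5, "dy": 0, "dz": 0},
    {"turn": 0, "jaw": 0.14, "dx": 0, "dy": 0, "dz": 0},
    {"turn": 0, "jaw": 0.14, "dx": -15, "dy": 0, "dz": 0},
    {"turn": 0, "jaw": 0.14, "dx": -15, "dy": 0, "dz": -10},
    {"turn": 0, "jaw": 0.14, "dx": -20, "dy": 0, "dz": -35},
    {"turn": 0, "jaw": 0.14, "dx": -20, "dy": 0, "dz": -45},
    {"turn": 0, "jaw": 0.14, "dx": 0, "dy": 0, "dz": 0}
  ]
}}

```text
clock: 8.6
tcp_pos: [0.4658, 0.0975, 0.099]
ee_rot: [[0.072, 0.997, 0.005], [0.997, -0.072, 0.001], [0.002, 0.005, -1.0]]
wrist_force: [0.4, 1.3, -0.8]
grip_width: 0.012
gripper_force: 0.0
```

Run:
```python
from h import *
dark(snap('wrist','w3.png'));print();dark(snap('top','t3.png'),thr=75)
```

```text
(496, 287, 16, 26) [679. -17.] [13. 27.] 11
(191, 121, 6, 21) [427. 151.] [14.  4.] 82
(253, 39, 28, 27) [483. 199.] [16. 18.] 86
(243, 39, 49, 39) [483. 196.] [24. 33.] 86

(342, 252, 13, 12) [ 418. -294.] [32. 35.] 0
(302, 222, 11, 9) [ 507. -173.] [30. 18.] 65
(306, 192, 10, 7) [ 598. -183.] [18. 27.] 1
(253, 155, 11, 11) [699. -26.] [20. 28.] 53
```

Clip 1 is in at (483,196). Now for the clip at (507,-173).

{"fn": "send_rows", "kwargs": {
  "steps": [
    {"turn": 0, "jaw": 0.14, "dx": -30, "dy": 6, "dz": -10},
    {"turn": 0, "jaw": 0.14, "dx": -32, "dy": 6, "dz": 0},
    {"turn": 0, "jaw": 0.14, "dx": -32, "dy": 6, "dz": 0},
    {"turn": 0, "jaw": 0.14, "dx": -32, "dy": 6, "dz": 0},
    {"turn": 0, "jaw": 0.14, "dx": -32, "dy": 6, "dz": 0},
    {"turn": 0, "jaw": 0.14, "dx": -32, "dy": 6, "dz": 0},
    {"turn": 0, "jaw": 0.14, "dx": -32, "dy": 6, "dz": 0},
    {"turn": 0, "jaw": 0.14, "dx": -32, "dy": 6, "dz": 0},
    {"turn": 0, "jaw": 0.14, "dx": -32, "dy": 6, "dz": 0},
    {"turn": 0, "jaw": 0.14, "dx": -30, "dy": 6, "dz": 0},
    {"turn": 0, "jaw": 0.14, "dx": 0, "dy": 0, "dz": 0},
    {"turn": 0, "jaw": 0.14, "dx": 0, "dy": 0, "dz": 0}
  ]
}}

```text
clock: 9.9
tcp_pos: [0.5021, -0.2187, 0.1035]
ee_rot: [[0.068, 0.998, -0.002], [0.998, -0.068, 0.001], [0.0, -0.002, -1.0]]
wrist_force: [0.2, 0.5, -0.7]
grip_width: 0.012
gripper_force: 0.0
```

Run:
```python
from h import *
dark(snap('wrist','w4.png'))
```

```text
(367, 132, 45, 37) [ 604. -187.] [26. 31.] 55
(237, 122, 28, 27) [ 504. -174.] [18. 17.] 66
(346, 115, 18, 43) [ 579. -178.] [32.  5.] 74
(235, 112, 44, 53) [ 507. -175.] [33. 24.] 65
```

{"fn": "send_rows", "kwargs": {
  "steps": [
    {"turn": 0, "jaw": 0.14, "dx": -2, "dy": 2, "dz": 35},
    {"turn": 0, "jaw": 0.14, "dx": 0, "dy": 0, "dz": 35},
    {"turn": 0, "jaw": 0.14, "dx": 0, "dy": 0, "dz": 18},
    {"turn": 0, "jaw": 0.14, "dx": 0, "dy": 0, "dz": 8},
    {"turn": 0, "jaw": 0.14, "dx": 0, "dy": 0, "dz": 3},
    {"turn": 0, "jaw": 0.14, "dx": 8, "dy": 0, "dz": 0},
    {"turn": 0, "jaw": 0.14, "dx": 8, "dy": 0, "dz": 0},
    {"turn": 0, "jaw": 0.14, "dx": 8, "dy": 0, "dz": 0},
    {"turn": 0, "jaw": 0.14, "dx": 10, "dy": 0, "dz": 0},
    {"turn": 0, "jaw": 0.14, "dx": 12, "dy": 0, "dz": 0},
    {"turn": 0, "jaw": 0.14, "dx": 12, "dy": 0, "dz": 0},
    {"turn": 0, "jaw": 0.14, "dx": 12, "dy": 0, "dz": 0},
    {"turn": 0, "jaw": 0.14, "dx": 12, "dy": 0, "dz": 0},
    {"turn": 0, "jaw": 0.14, "dx": 12, "dy": 0, "dz": 0},
    {"turn": 0, "jaw": 0.14, "dx": 12, "dy": 0, "dz": 0},
    {"turn": 0, "jaw": 0.14, "dx": 12, "dy": 0, "dz": 0},
    {"turn": 0, "jaw": 0.14, "dx": 12, "dy": 0, "dz": 0},
    {"turn": 0, "jaw": 0.14, "dx": 12, "dy": 0, "dz": 0},
    {"turn": 0, "jaw": 0.14, "dx": 12, "dy": 0, "dz": 0},
    {"turn": 0, "jaw": 0.14, "dx": 0, "dy": 0, "dz": 0}
  ]
}}

```text
clock: 11.95
tcp_pos: [0.5152, -0.0648, 0.0052]
ee_rot: [[0.065, 0.998, -0.0], [0.998, -0.065, 0.001], [0.001, -0.0, -1.0]]
wrist_force: [-0.3, -0.7, 0.0]
grip_width: 0.0122
gripper_force: 0.0
```

Run:
```python
from h import *
dark(snap('wrist','w5.png'))
```

```text
(no output)
```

View pics/w5.png

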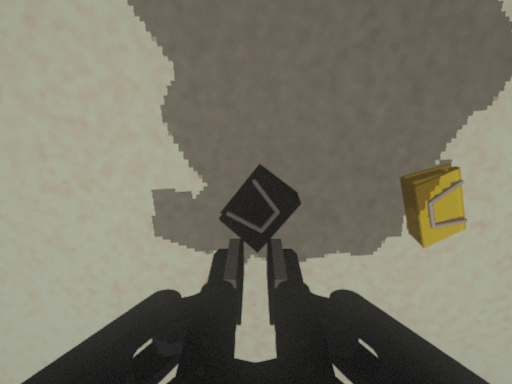

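The clip at (260,207) is centred, with one corner nested between the fingertips, which is a stable push. The yellow clip at (433,205) is well clear.

{"fn": "send_rows", "kwargs": {
  "steps": [
    {"turn": 0, "jaw": 0.14, "dx": 8, "dy": 0, "dz": 0},
    {"turn": 0, "jaw": 0.14, "dx": 12, "dy": 0, "dz": 0},
    {"turn": 0, "jaw": 0.14, "dx": 12, "dy": 0, "dz": 0},
    {"turn": 0, "jaw": 0.14, "dx": 12, "dy": 0, "dz": 0},
    {"turn": 0, "jaw": 0.14, "dx": 12, "dy": 0, "dz": 0},
    {"turn": 0, "jaw": 0.14, "dx": 12, "dy": 0, "dz": 0},
    {"turn": 0, "jaw": 0.14, "dx": 12, "dy": 0, "dz": 0},
    {"turn": 0, "jaw": 0.14, "dx": 12, "dy": 0, "dz": 0},
    {"turn": 0, "jaw": 0.14, "dx": 12, "dy": 0, "dz": 0},
    {"turn": 0, "jaw": 0.14, "dx": 12, "dy": 0, "dz": 0},
    {"turn": 0, "jaw": 0.14, "dx": 12, "dy": 0, "dz": 0},
    {"turn": 0, "jaw": 0.14, "dx": 12, "dy": 0, "dz": 0},
    {"turn": 0, "jaw": 0.14, "dx": 12, "dy": 0, "dz": 0},
    {"turn": 0, "jaw": 0.14, "dx": 12, "dy": 0, "dz": 0},
    {"turn": 0, "jaw": 0.14, "dx": 12, "dy": 0, "dz": 0},
    {"turn": 0, "jaw": 0.14, "dx": 12, "dy": 0, "dz": 0},
    {"turn": 0, "jaw": 0.14, "dx": 12, "dy": 0, "dz": 0},
    {"turn": 0, "jaw": 0.14, "dx": 12, "dy": 0, "dz": 0},
    {"turn": 0, "jaw": 0.14, "dx": 6, "dy": 0, "dz": 0},
    {"turn": 0, "jaw": 0.14, "dx": 0, "dy": 0, "dz": 0}
  ]
}}

```text
clock: 14.0
tcp_pos: [0.5296, 0.1517, 0.0052]
ee_rot: [[0.066, 0.998, 0.0], [0.998, -0.066, 0.0], [0.0, 0.0, -1.0]]
wrist_force: [0.7, -0.0, 0.1]
grip_width: 0.012
gripper_force: 0.0
```

{"fn": "send_rows", "kwargs": {
  "steps": [
    {"turn": 0, "jaw": 0.14, "dx": -15, "dy": 0, "dz": 0},
    {"turn": 0, "jaw": 0.14, "dx": -20, "dy": 0, "dz": -10},
    {"turn": 0, "jaw": 0.14, "dx": -20, "dy": 0, "dz": -40},
    {"turn": 0, "jaw": 0.14, "dx": -20, "dy": 0, "dz": -50},
    {"turn": 0, "jaw": 0.14, "dx": 0, "dy": 0, "dz": 0}
  ]
}}

```text
clock: 14.5
tcp_pos: [0.5266, 0.072, 0.1071]
ee_rot: [[0.074, 0.997, 0.006], [0.997, -0.074, 0.001], [0.001, 0.006, -1.0]]
wrist_force: [0.3, 1.3, -0.5]
grip_width: 0.0121
gripper_force: 0.0
```

Run:
```python
from h import *
dark(snap('wrist','w6.png'))
```

```text
(451, 267, 20, 23) [702. -23.] [17. 17.] 51
(428, 258, 46, 43) [698. -23.] [24. 45.] 49
(232, 23, 31, 34) [533. 181.] [18. 17.] 47
(226, 15, 55, 62) [535. 179.] [33. 24.] 46
(159, 6, 28, 27) [483. 199.] [16. 18.] 86
(149, 6, 53, 41) [483. 195.] [24. 35.] 86
```

Clip 2 is in at (535,179). Now for the last one at (698,-25), which I'll approach on a diagonal heading.

{"fn": "send_rows", "kwargs": {
  "steps": [
    {"turn": 0, "jaw": 0.14, "dx": -20, "dy": 34, "dz": 0},
    {"turn": 0, "jaw": 0.14, "dx": -20, "dy": 34, "dz": 0},
    {"turn": 0, "jaw": 0.14, "dx": -20, "dy": 35, "dz": 0},
    {"turn": 0, "jaw": 0.14, "dx": -20, "dy": 35, "dz": 0},
    {"turn": 0, "jaw": 0.14, "dx": -21, "dy": 35, "dz": 0},
    {"turn": 0, "jaw": 0.14, "dx": -21, "dy": 34, "dz": 0},
    {"turn": -0.109, "jaw": 0.14, "dx": 0, "dy": 0, "dz": 0},
    {"turn": -0.109, "jaw": 0.14, "dx": 0, "dy": 0, "dz": 0},
    {"turn": -0.109, "jaw": 0.14, "dx": 0, "dy": 0, "dz": 0},
    {"turn": -0.109, "jaw": 0.14, "dx": 0, "dy": 0, "dz": 0},
    {"turn": -0.109, "jaw": 0.14, "dx": 0, "dy": 0, "dz": 0},
    {"turn": -0.109, "jaw": 0.14, "dx": 0, "dy": 0, "dz": 0},
    {"turn": 0, "jaw": 0.14, "dx": 0, "dy": 0, "dz": 0},
    {"turn": 0, "jaw": 0.14, "dx": 0, "dy": 0, "dz": 0}
  ]
}}

```text
clock: 15.95
tcp_pos: [0.7225, -0.0595, 0.1014]
ee_rot: [[-0.55, 0.835, -0.001], [0.835, 0.55, 0.0], [0.001, -0.001, -1.0]]
wrist_force: [-0.9, 0.6, -0.7]
grip_width: 0.0119
gripper_force: 0.0
```

Run:
```python
from h import *
dark(snap('wrist','w7.png'))
```

```text
(0, 227, 46, 42) [ 590. -204.] [47. 26.] 58
(45, 210, 27, 25) [ 605. -166.] [ 9. 22.] 75
(245, 127, 26, 25) [702. -23.] [17. 17.] 49
(363, 122, 52, 56) [794.  24.] [28. 42.] 6
(232, 116, 41, 52) [700. -26.] [24. 34.] 49
(337, 106, 56, 68) [761.  21.] [23. 56.] 5
```

{"fn": "send_rows", "kwargs": {
  "steps": [
    {"turn": 0, "jaw": 0.14, "dx": -8, "dy": 0, "dz": 35},
    {"turn": 0, "jaw": 0.14, "dx": 0, "dy": 0, "dz": 35},
    {"turn": 0, "jaw": 0.14, "dx": 0, "dy": 0, "dz": 17},
    {"turn": 0, "jaw": 0.14, "dx": 0, "dy": 0, "dz": 7},
    {"turn": 0, "jaw": 0.14, "dx": 0, "dy": 0, "dz": 2},
    {"turn": 0, "jaw": 0.14, "dx": 8, "dy": 0, "dz": 0},
    {"turn": 0, "jaw": 0.14, "dx": 8, "dy": 0, "dz": 0},
    {"turn": 0, "jaw": 0.14, "dx": 8, "dy": 0, "dz": 0},
    {"turn": 0, "jaw": 0.14, "dx": 10, "dy": 0, "dz": 0},
    {"turn": 0, "jaw": 0.14, "dx": 12, "dy": 0, "dz": 0},
    {"turn": 0, "jaw": 0.14, "dx": 12, "dy": 0, "dz": 0},
    {"turn": 0, "jaw": 0.14, "dx": 12, "dy": 0, "dz": 0},
    {"turn": 0, "jaw": 0.14, "dx": 12, "dy": 0, "dz": 0},
    {"turn": 0, "jaw": 0.14, "dx": 12, "dy": 0, "dz": 0},
    {"turn": 0, "jaw": 0.14, "dx": 12, "dy": 0, "dz": 0},
    {"turn": 0, "jaw": 0.14, "dx": 0, "dy": 0, "dz": 0}
  ]
}}

```text
clock: 17.6
tcp_pos: [0.668, 0.0255, 0.0057]
ee_rot: [[-0.555, 0.832, -0.001], [0.832, 0.555, 0.001], [0.001, 0.0, -1.0]]
wrist_force: [0.6, -0.8, -0.2]
grip_width: 0.012
gripper_force: 0.0
```

Run:
```python
from h import *
dark(snap('wrist','w8.png'))
```

```text
(245, 189, 36, 36) [657.  52.] [17. 18.] 35
(335, 0, 72, 75) [653. 135.] [13. 34.] 1
```

View pics/w8.png

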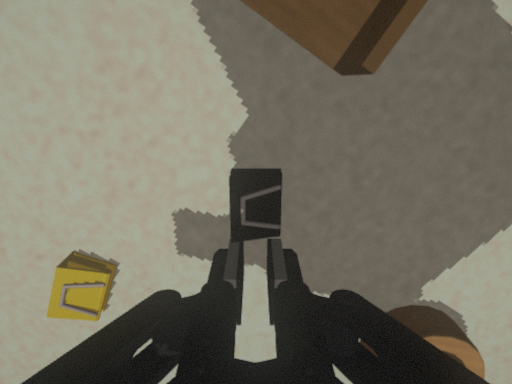

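Run:
```python
from h import *
s=snap('wrist');o=observe();R=np.array(o['ee_rot']);p=np.array(o['tcp_pos'])
for l in(20,26,32):
  print(l,[tuple(np.round(proj(s,p+R@np.array([x,l,-h])/1000)).astype(int)) for x in(-11,0,11) for h in(0,35)])
print(dark(snap('top'),thr=75))
```

```text
20 [(np.int64(289), np.int64(273)), (np.int64(298), np.int64(320)), (np.int64(290), np.int64(254)), (np.int64(299), np.int64(299)), (np.int64(291), np.int64(235)), (np.int64(300), np.int64(276))]
26 [(np.int64(300), np.int64(273)), (np.int64(312), np.int64(320)), (np.int64(301), np.int64(254)), (np.int64(313), np.int64(299)), (np.int64(302), np.int64(235)), (np.int64(315), np.int64(276))]
32 [(np.int64(312), np.int64(273)), (np.int64(326), np.int64(320)), (np.int64(313), np.int64(254)), (np.int64(328), np.int64(299)), (np.int64(314), np.int64(235)), (np.int64(330), np.int64(276))]
(342, 252, 13, 12) [ 418. -294.] [35. 31.] 46
(219, 119, 10, 17) [797.  76.] [49. 26.] 9
None
```

The linkage may come close to the tray corner's wall, so I'll steer the push gently left to keep more clearance.

{"fn": "send_rows", "kwargs": {
  "steps": [
    {"turn": -0.04, "jaw": 0.14, "dx": 10, "dy": 0, "dz": 0},
    {"turn": -0.04, "jaw": 0.14, "dx": 10, "dy": 0, "dz": 0},
    {"turn": -0.04, "jaw": 0.14, "dx": 10, "dy": 0, "dz": 0},
    {"turn": -0.04, "jaw": 0.14, "dx": 10, "dy": 0, "dz": 0},
    {"turn": -0.04, "jaw": 0.14, "dx": 10, "dy": 0, "dz": 0},
    {"turn": 0, "jaw": 0.14, "dx": 10, "dy": 0, "dz": 0},
    {"turn": 0, "jaw": 0.14, "dx": 10, "dy": 0, "dz": 0},
    {"turn": 0, "jaw": 0.14, "dx": 10, "dy": 0, "dz": 0},
    {"turn": 0, "jaw": 0.14, "dx": 0, "dy": 0, "dz": 0}
  ]
}}

```text
clock: 18.65
tcp_pos: [0.6157, 0.0851, 0.0057]
ee_rot: [[-0.709, 0.705, -0.001], [0.705, 0.709, 0.0], [0.001, -0.0, -1.0]]
wrist_force: [-0.6, 0.5, 0.7]
grip_width: 0.0117
gripper_force: 0.0
```

Run:
```python
from h import *
dark(snap('wrist','w9.png'))
```

```text
(377, 234, 26, 18) [657. 139.] [ 8. 11.] 16
(405, 215, 26, 22) [660. 154.] [14.  4.] 86
(248, 190, 35, 36) [601. 109.] [16. 18.] 45
(433, 171, 40, 35) [653. 176.] [ 7. 21.] 4
(455, 168, 57, 42) [666. 186.] [28.  9.] 86
(498, 147, 14, 17) [657. 201.] [6. 6.] 17
(234, 0, 86, 11) [544. 170.] [32.  3.] 45
```

View pics/w9.png

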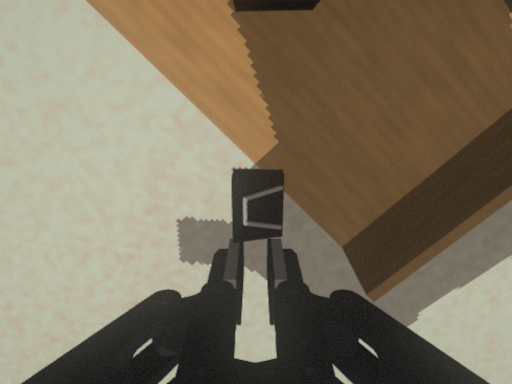

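The clip is still squarely on the fingertips at (258,205), and the wall end at (370,295) has clearance. I continue, curving back toward +y.

{"fn": "send_rows", "kwargs": {
  "steps": [
    {"turn": 0.04, "jaw": 0.14, "dx": 10, "dy": 0, "dz": 0},
    {"turn": 0.04, "jaw": 0.14, "dx": 10, "dy": 0, "dz": 0},
    {"turn": 0.04, "jaw": 0.14, "dx": 10, "dy": 0, "dz": 0},
    {"turn": 0.04, "jaw": 0.14, "dx": 10, "dy": 0, "dz": 0},
    {"turn": 0.04, "jaw": 0.14, "dx": 10, "dy": 0, "dz": 0},
    {"turn": 0.04, "jaw": 0.14, "dx": 8, "dy": 0, "dz": 0},
    {"turn": 0, "jaw": 0.14, "dx": 0, "dy": 0, "dz": 0},
    {"turn": 0, "jaw": 0.14, "dx": -15, "dy": 0, "dz": 0},
    {"turn": 0, "jaw": 0.14, "dx": -15, "dy": 0, "dz": -10},
    {"turn": 0, "jaw": 0.14, "dx": -15, "dy": 0, "dz": -40},
    {"turn": 0, "jaw": 0.14, "dx": -20, "dy": 0, "dz": -50},
    {"turn": 0, "jaw": 0.14, "dx": -20, "dy": 0, "dz": -20},
    {"turn": 0, "jaw": 0.14, "dx": 0, "dy": 0, "dz": 0},
    {"turn": 0, "jaw": 0.14, "dx": 0, "dy": 0, "dz": 0}
  ]
}}

```text
clock: 20.1
tcp_pos: [0.6238, 0.0552, 0.1228]
ee_rot: [[-0.519, 0.855, 0.001], [0.855, 0.519, -0.0], [-0.001, 0.001, -1.0]]
wrist_force: [0.0, 1.0, 0.7]
grip_width: 0.0123
gripper_force: 0.0
```

Run:
```python
from h import *
dark(snap('wrist','w10.png'));snap('side','s10.png')
```

```text
(251, 22, 24, 29) [571. 157.] [16. 18.] 30
(241, 10, 34, 52) [568. 155.] [24. 34.] 31
(217, 0, 20, 6) [538. 162.] [13.  3.] 31
```

View pics/w10.png

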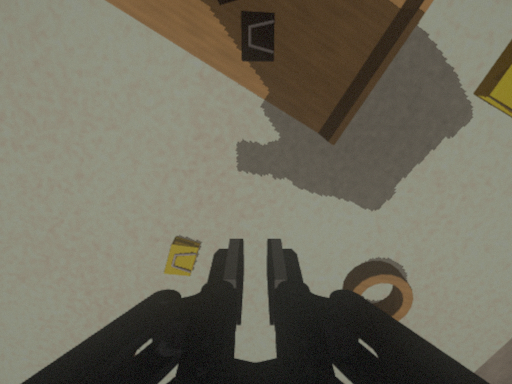

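View pics/s10.png

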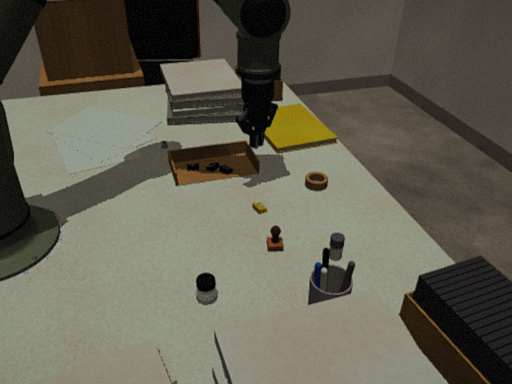

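All three clips are in the tray, at side-view pixels (193,167), (213,167) and (226,170). The nearest one is about 20 mm or more inside the edge. The stamp, jar, tape and yellow clip are where they stood, and the gripper is clear.

```bash
python3 -c "
from h import *
print(bot.hand_in())"
```

```text
the job is handed in; nothing more can be done
None
```

All three black clips were pushed into the tray, the nearest about 20 mm inside its open edge, nothing else looked moved in the last pictures, and the job was handed in at about 20 s; no verdict came back.

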